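# Level the instrument shelf

## Task

Lay the spirit level lengthwise and centred on the dark rubber strip of the sprung shelf. The shelf stands on its screw foot only while it is pressed down: press the level onto the shelf until the foot stands on its pad, read the bubble, and turn the foot's black grip until the bubble lies between the two lines while you press. Finish holding: keep pressing down on the level itself, with the foot firmly on its pad and the bubble between the lines, and leave the other things on the bench where they are.

Things in the scene. Friction and masses are not known exactly. Their poses are not given: they have to be found in the camera images.
- level_center (a point): Centre of the spirit level: a loose aluminium bar 220 mm long (its y axis), 24 mm wide (x), 36 mm high (z), about 0.2 kg. The point lies mid-length, half-way up (18 mm over its underside). A green vial with two black lines lies along y in the middle 104 mm of its top and stands 5 mm proud; the outer 58 mm at each end of the top are plain and flat, good for pressing. It starts flat on the bench, vial up
- level: The same spirit level; origin at the centre of its underside, y along its length, z up through the vial
- bubble (a joint): Position (m) of the 20 mm long pale bubble along the vial, positive towards the level's own +y end, 0 at mid-vial, stops at +-0.032. It floats to the higher end, 1.27 mm per 0.001 rad of slope, and takes about 2.5 s to settle. The lines are 17 mm either side of the middle, so the whole bubble is between them when the value is within +-0.007
- shelf: Aluminium shelf plate, 350 mm long (y), 116 mm deep (x), 12 mm thick, on a fixed stand. Origin on its hinge axis (x), 10 mm from its -y end, in mid-thickness: upper face 6 mm above the origin, about 66 mm above the bench. The +y end moves up and down. A spring lifts that end to a stop 0.03 rad above level, even with the level on it; 3 to 6 N down on the level brings it down until the foot stands on its pad
- shelf_spot (a point): Centre of the dark rubber strip (44 mm by 240 mm along the shelf's y) on the shelf's upper face, 115 mm from the hinge axis: where the middle of the level goes; same axes as the shelf
- knob_grip (a point): Centre of the black grip bar of the screw foot, above the shelf, 305 mm from the hinge axis and 190 mm beyond the strip's middle in the shelf's +y; its axes turn with it. The bar is 12 mm thick (its x), 42 mm long (its y), 28 mm high (14 mm above and below this point; its lower edge is 8 mm clear of the shelf's face). Grip it across its x
- foot_knob (a joint): Angle of the foot's grip bar (rad): 0 with the bar along the shelf's y, growing clockwise seen from above, range +-1.6. Clockwise screws the foot out and raises the +y end of the pressed shelf: 4.5 mm per rad, 0.0148 rad of slope per rad, so about 18.8 mm of bubble (towards the shelf's +y) per rad. It stays where it is left (0.12 N m friction). At the start the foot is too short by 0.5 to 1.35 rad; how much cannot be told from this value, as the pad's height differs each time
- foot_tip: Steel ball foot (7 mm radius) under the shelf below the grip bar; origin at the ball's centre
- foot_pad: Dark steel pad (40 mm across, fixed on the stand) on which the foot stands when the shelf is pressed; origin at the centre of its top
- parts_tray: Bystander: blue open tray, 160 x 220 x 50 mm, origin under its centre
- loupe: Bystander: black eye loupe, 34 mm across, 36 mm high, standing; origin under it
- screwdriver: Bystander: small screwdriver 140 mm long, lying
- oil_jar: Bystander: small amber jar, 36 mm across, 45 mm high; origin under it
Things that resemble listed ones, but are neither listed nor needed, are in the scene too. What is meant by the level is not yellow, and is the larger of those in its own colour.

How it is judged:
On the way, in this order (a step that is already met when the one before it is completed fails the run):
1. the level lies on the shelf's strip, lengthwise, let go (horizontal distance between level and shelf_spot below 0.03 m and angle between the y axis of level and the y axis of shelf, either way round below 0.2 rad and angle between the z axis of level and the z axis of shelf, either way round below 0.05 rad and contact force between level and shelf above 0.3 N and contact force between the fingers and level below 0.1 N), for 0.2 s.
2. the level is pressed down so that the foot stands on its pad (horizontal distance between level and shelf_spot below 0.03 m and angle between the y axis of level and the y axis of shelf, either way round below 0.2 rad and angle between the z axis of level and the z axis of shelf, either way round below 0.05 rad and contact force between the fingers and level above 2 N and contact force between foot_tip and foot_pad above 1 N), for 0.3 s.
At the end, for the whole second after the job is handed in: Level flat on the strip (middle within 30 mm, lengthwise within 0.2 rad), pressed on by the fingers with over 2 N, shelf itself untouched; foot carries over 1 N on its pad; bubble within 7 mm of mid-vial (between the lines); shelf within 0.009 rad of level; all still (all of step 2 and contact force between level and shelf above 2 N and contact force between each of the arm, the fingers and shelf below 0.5 N and value of joint bubble between -0.007 and 0.007 m and angle between shelf's own z axis and vertical below 0.009 rad and linear speed of level below 0.01 m/s); the arm keeps its last pose, push and grip.
It fails at once if parts tray disturbed (distance of parts_tray from where it was at the start of the episode above 0.03 m).
It fails at once if loupe disturbed (distance of loupe from where it was at the start of the episode above 0.03 m).
It fails at once if screwdriver disturbed (distance of screwdriver from where it was at the start of the episode above 0.03 m).
It fails at once if oil jar disturbed (distance of oil_jar from where it was at the start of the episode above 0.03 m).
It also fails if it takes over 72 s, if anything falls off the work surface, if the arm or the gripper's body presses on something with over 40 N, if the wrist force passes 120 N, or if a joint passes its speed limit or range.

## Robot

A 6-joint arm with a two-finger parallel gripper is mounted at the origin on the work surface. World frame = base frame: x ahead of the robot, y to its left, z up, the work surface at z = 0. Lengths are in m, angles in rad, forces in N, time in s.
With the tool pointing down it reaches from about 0.35 to 0.775 m from the base axis. Payload 5.5 kg.
Tool frame: the origin (TCP) lies at the very end of the fingers, on their centre line; the grasp point (between the pads) lies 19 mm behind it; z points along the fingers, y is the direction in which the jaws open and shut (so a half turn about z gives the same grasp; the last joint's range is limited). The gripper opens to 85 mm and grips with 20 to 120 N. Pads are 22 mm wide; open, the fingers measure 114 mm over their backs; the gripper's body (76 mm by 85 mm) begins 54 mm behind the grasp point. The pads swing forward as they close: fully open they stand 13 mm farther back than shut.
Start: joints at [-1.325, 0.313, 0.046, 1.304, 0, 1.431], TCP at [0.216, -0.533, 0.21] pointing down, gripper open.
Joint ranges: [-2.76, 2.76], [-0.86, 1.69], [-1.03, 1.26], [-2.2, 2.34], [-1.47, 1.5], [-3.14, 3.14]. Speed limits (rad/s): [2.57, 2.57, 3.14, 3.14, 3.14, 3.14].

## Interface

Orientations are given as a unit quaternion [w, x, y, z].
In Python, from workcell import get_state, vision, workorder, silhouettes, tip_of gives the robot as it stands.
- The arm moves only by the shell command python3 -m inch 'ROWS' [FORCE]. ROWS is JSON, a list of rows, each a list of 7 numbers: the shift along the tool's x, y, z in cm, then the turn, a rotation vector about the tool's x, y, z in degrees, then the finger opening in cm, from 0 to 8.54. In form: [[dx, dy, dz, rx, ry, rz, hand], ...]. A call has 1 to 5 rows; each row shifts and turns the commanded pose from where the row before left it, along the tool's axes as they then stand; what a row does not reach is not made up. A row lasts 1/10 s, in which the tool goes at most 50 mm and 8.59 degrees, less where a joint would pass 70% of its speed; a pose out of reach is approached as far as the arm can. A call with a gripper value outside its range is refused whole. The fingers move at their own pace and stop on an object; FORCE is the grip in N (left out, the last holds). Time passes only in rows, so rows that do not move let the fingers close. It gives the time, the measured TCP pose, the force and the opening at its end, in the units of the state.
- get_state(): the state, without advancing time (a new reading comes with each control period).
- vision.read_camera(name): name is "scene" or "top"; returns a dict with "pixels" (480x640x3 uint8, red, green, blue), "depth" (480x640 float32, m along the optical axis (not along the pixel's ray), 0 where there is no reading), "mtx" (3x3 intrinsics, pixels), "T" (4x4, takes a point from camera to world coordinates). Camera axes: x right, y up, looking along -z (the intrinsics and any distortion apply to the point x, -y, -z); pixel columns grow to the right and rows downward; lengths in m; the calibration is good to about 2 mm. A picture is of the moment at which its call begins.
- workorder.hand_in(): hands the job in, once; it reports no verdict.
Trained networks look in a picture, given as the dict that the camera call returned (one of the last four; its "shot" number tells which), for a name from the list of things; names that differ only in an ending like _2 or _b are one class to them, and where a whole thing is asked for, a point or a joint stands for the part that bears it (a point fixed in the world has none). Each returns a list of dicts, best first, with "confidence" (0 to 1); they miss things now and then, are a little off and sometimes report something else, mostly with a low value. They report only what shows in the picture. A call takes as long as a camera call. They do not tell look-alikes from the thing itself.
- silhouettes(picture, label): "mask" (480x640 bool, what is visible of it) and "location" ([column, row] in pixels, amid what is visible of it).
- tip_of(picture, label): "location" ([column, row] in pixels: a listed point, or the origin of a listed thing).
The state is a dict: "clock": time; "joint_pos": joint angles; "qvel": joint speeds; "tau": joint torques, N m; "tcp_pos": TCP position; "orientation": TCP orientation; "wrist_force": force on the tool from outside, world axes, zero at the start; "ft_torque": the same for the moment, N m; "finger_gap": finger opening in m.
Only numpy, scipy, OpenCV 4.12 (cv2) and the standard library are available. Lean on these libraries where they do the work, as an engineer would, in place of code of your own. Each camera call takes 0.05 s, during which the arm holds its last target.

## Working session

There is one attempt and no reset: what is moved stays moved. The work goes in short steps, Python scripts to look and compute and a shell command to move; the robot and the scene stay as the last step left them, time stands still between calls to the robot, and variables do not carry over. Pictures are saved under pics/ and viewed, and the job is handed in when it is done.

```bash
mkdir -p pics; ls; cat > h.py <<'E'
import numpy as np, cv2
from workcell import get_state, vision, workorder, silhouettes, tip_of
def save(p,name,crop=None,scale=1):
    im=p["pixels"][:,:,::-1]
    if crop: 
        c0,r0,c1,r1=crop; im=im[r0:r1,c0:c1]
    if scale!=1: im=cv2.resize(im,None,fx=scale,fy=scale,interpolation=cv2.INTER_CUBIC)
    cv2.imwrite("pics/"+name,im)
def xyz(p,c,r,d=None):
    # pixel->world with depth (or arrays)
    K=p["mtx"]; 
    if d is None: d=p["depth"][int(round(r)),int(round(c))]
    x=(c-K[0,2])/K[0,0]*d; y=(r-K[1,2])/K[1,1]*d
    return (p["T"]@np.array([x,-y,-d,1]))[:3]
def onz(p,c,r,z):
    a=xyz(p,c,r,1.0); o=p["T"][:3,3]; v=a-o
    return o+v*(z-o[2])/v[2]
def pts(p,mask):
    rr,cc=np.nonzero(mask&(p["depth"]>0)); d=p["depth"][rr,cc]; K=p["mtx"]
    q=np.stack([(cc-K[0,2])/K[0,0]*d,-(rr-K[1,2])/K[1,1]*d,-d,np.ones_like(d)])
    return (p["T"]@q)[:3].T
E
python3 - <<'E'
from h import *
for n in("scene","top"):
    p=vision.read_camera(n); save(p,n+"0.png"); print(p.keys(), p["T"].round(3).tolist(),p["mtx"].round(1).tolist())
    for l in("level","level_center","shelf","shelf_spot","knob_grip","foot_pad","foot_tip","bubble"):
        for f in (silhouettes,tip_of):
            try:
                for o in f(p,l)[:3]:
                    c,r=o["location"]; print(n,l,f.__name__,round(o["confidence"],2),np.round([c,r]),xyz(p,c,r).round(3))
            except Exception as e: print(l,f.__name__,e)
print(get_state())
E
```

```text
pics
dict_keys(['pixels', 'depth', 'mtx', 'T', 'shot']) [[-0.432, -0.497, 0.753, 1.309], [0.902, -0.242, 0.358, 0.349], [0.004, 0.834, 0.552, 0.647], [0.0, 0.0, 0.0, 1.0]] [[484.8, 0.0, 320.2], [0.0, 484.8, 234.6], [0.0, 0.0, 1.0]]
scene level call 0.92 [111. 255.] [ 0.737 -0.425  0.029]
scene level call 0.83 [453. 234.] [0.328 0.222 0.028]
scene level call 0.75 [359. 242.] [0.456 0.039 0.03 ]
scene level call 0.91 [450. 233.] [0.328 0.215 0.028]
scene level call 0.72 [119. 257.] [ 0.717 -0.428  0.009]
scene level call 0.59 [357. 248.] [0.46  0.036 0.013]
scene level_center call 0.94 [449. 233.] [0.32  0.213 0.023]
scene level_center call 0.73 [359. 242.] [0.456 0.039 0.03 ]
scene level_center call 0.65 [112. 252.] [ 0.73  -0.428  0.03 ]
scene level_center call 0.83 [450. 232.] [0.32  0.215 0.027]
scene level_center call 0.7 [117. 251.] [ 0.717 -0.428  0.026]
scene level_center call 0.61 [358. 245.] [0.457 0.038 0.022]
scene shelf call 0.78 [287. 257.] [ 0.627 -0.048  0.072]
scene shelf call 0.66 [217. 233.] [ 0.611 -0.232  0.066]
scene shelf call 0.48 [208. 207.] [ 0.441 -0.393  0.0
[... 1934 characters left out ...]
clock': 1.6, 'joint_pos': array([-1.32459372e+00,  3.13227058e-01,  4.61099818e-02,  1.30357598e+00,
        1.23767965e-05,  1.43120934e+00]), 'qvel': array([-8.66082824e-05,  7.58791667e-05,  1.28439675e-04, -4.17199806e-04,
       -1.81129854e-03,  1.29880758e-03]), 'tau': array([-1.42732362e-03, -4.80460489e+01,  2.98805255e+01,  5.07682707e-04,
       -8.50656625e-05,  8.82851509e-06]), 'tcp_pos': array([ 0.21638341, -0.53279527,  0.21041186]), 'orientation': array([5.12346075e-05, 9.81453411e-01, 1.91700806e-01, 8.93099626e-06]), 'wrist_force': array([-0.22197426, -0.42728266, -0.79681856]), 'ft_torque': array([-0.00518845, -0.01109494,  0.05942218]), 'finger_gap': 0.08553520956054785}
```

View pics/scene0.png

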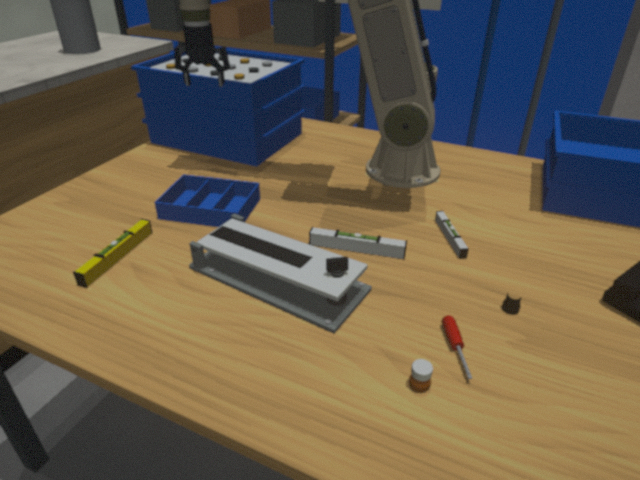

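View pics/top0.png

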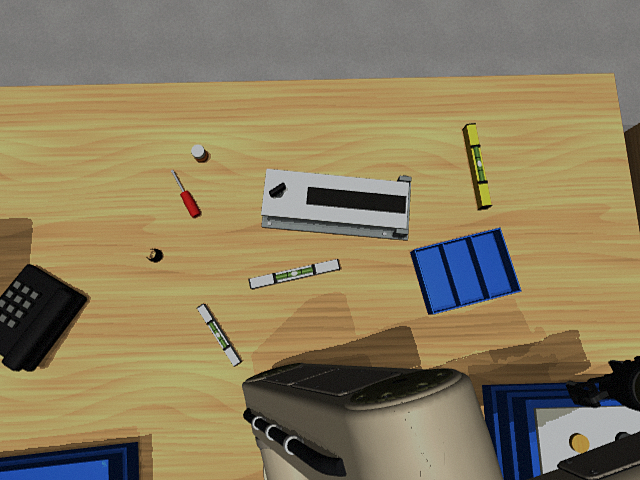

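The true level is the large silver one at top-view (294,272); the small silver one at (218,335) and the yellow one are look-alikes. The shelf has its strip centre at about (357,199) and its grip at (278,190). Next I measure these more closely.

```bash
python3 - <<'E'
from h import *
for n in ("top","scene"):
    p=vision.read_camera(n)
    P=pts(p,np.ones((480,640),bool))
    # level top: region
    m=(abs(P[:,0]-.45)<.07)&(abs(P[:,1]-.035)<.14)&(P[:,2]>.025)&(P[:,2]<.06)
    Q=P[m]; r=cv2.minAreaRect((Q[:,:2]*1000).astype(np.float32)); print(n,"level",m.sum(),r,np.percentile(Q[:,2],[5,50,95]))
    cv,ev=np.linalg.eigh(np.cov(Q[:,:2].T)); print(ev[:,1],Q[:,:2].mean(0))
    m=(abs(P[:,0]-.615)<.11)&(abs(P[:,1]+.07)<.22)&(P[:,2]>.055)&(P[:,2]<.09)
    Q=P[m]; r=cv2.minAreaRect((Q[:,:2]*1000).astype(np.float32)); print("shelf",m.sum(),r)
    A=np.c_[Q,np.ones(len(Q))][:,[0,1,3]]; k=np.linalg.lstsq(A,Q[:,2],rcond=None)[0]; print("plane",k)
    # strip: dark pixels on shelf
    g=p["pixels"].max(2)
    full=np.zeros((480,640),bool)
    W=np.zeros((480,640,3)); ok=p["depth"]>0; W[ok]=P
    s=ok&(g<80)&(abs(W[:,:,0]-.615)<.06)&(W[:,:,1]<0.02)&(W[:,:,1]>-.27)&(abs(W[:,:,2]-.069)<.009)
    nl,lab,st,ce=cv2.connectedComponentsWithStats(s.astype(np.uint8)); i=1+st[1:,4].argmax()
    Q=W[lab==i]; r=cv2.minAreaRect((Q[:,:2]*1000).astype(np.float32)); print("strip",len(Q),r,Q.mean(0))
    cv,ev=np.linalg.eigh(np.cov(Q[:,:2].T)); print(ev[:,1])
    m=(abs(P[:,0]-.635)<.05)&(abs(P[:,1]-.062)<.05)&(P[:,2]>.103)&(P[:,2]<.13)
    Q=P[m]; r=cv2.minAreaRect((Q[:,:2]*1000).astype(np.float32)); print("knob",len(Q),r,Q.mean(0),Q[:,2].max())
    print(get_state()["clock"])
    save(p,n+"1.png",(230,140,430,310) if n=="top" else (170,180,430,340),3)
E
```

```text
top level 946 ((444.2174377441406, 31.810714721679688), (24.43719482421875, 221.8804473876953), 11.167600631713867) [0.0325341  0.03713601 0.04225246]
[-0.19266993  0.98126362] [0.44367628 0.03185412]
shelf 6824 ((618.18798828125, -74.97718811035156), (354.72235107421875, 147.32052612304688), 83.12757873535156)
plane [0.00788106 0.02983058 0.06870858]
strip 1670 ((614.3194580078125, -122.61519622802734), (239.92103576660156, 43.99701690673828), 83.40106964111328) [ 0.61471358 -0.12242848  0.07025553]
[0.11692014 0.99314132]
knob 99 ((635.6566772460938, 64.5858154296875), (12.501601219177246, 41.31411361694336), 33.2695198059082) [0.63455137 0.0646872  0.11070309] 0.11778265318129755
1.65
scene level 963 ((445.1720886230469, 31.01721954345703), (31.69550132751465, 222.37469482421875), 11.11011791229248) [0.02638614 0.03567529 0.04132962]
[-0.19358578  0.98108335] [0.45026457 0.03481446]
shelf 6159 ((620.230712890625, -75.46586608886719), (355.6484069824219, 149.1127471923828), 84.05461883544922)
plane [-0.01704549  0.03210882  0.08425296]
strip 1159 ((614.7996826171875, -124.12018585205078), (237.7141571044922, 43.11056900024414), 83.29879760742188) [ 0.61642271 -0.11712226  0.070669  ]
[0.11736475 0.99308888]
knob 160 ((638.5013427734375, 64.8398208618164), (14.294530868530273, 41.14106750488281), 36.88172912597656) [0.64001737 0.06567297 0.10908815] 0.11354059161783914
1.7
```

Fits match the given sizes: level 24x222 mm at (0.4445, 0.0315), yaw +11.1°; strip 44x240 mm at (0.6145, -0.123), shelf yaw -6.7°; knob bar at -0.70 rad. Now I travel above the level.

```bash
cat >> h.py <<'E'
from scipy.spatial.transform import Rotation as Ro
def go(target,yaw=None,tilt=0):
    "print tool-frame shift (cm) to world target, and rotvec (deg) to make tool x point at yaw (deg), tool down"
    s=get_state(); q=s["orientation"]; R=Ro.from_quat([q[1],q[2],q[3],q[0]])
    print("t",round(s["clock"],2),"tcp",s["tcp_pos"].round(4),"F",s["wrist_force"].round(1),"gap",round(s["finger_gap"],4),"q",s["joint_pos"].round(2))
    print("shift cm",(R.inv().apply(np.array(target)-s["tcp_pos"])*100).round(2), "yaw now",np.degrees(np.arctan2(*R.as_matrix()[[1,0],0])).round(2),"z",R.as_matrix()[:,2].round(4))
    if yaw is not None:
        a=np.radians(yaw); x=np.array([np.cos(a),np.sin(a),0])*np.cos(tilt)+np.array([0,0,np.sin(tilt)])
        z=-np.array([0,0,1.])+0*x; z-=x*(z@x); z/=np.linalg.norm(z); y=np.cross(z,x)
        G=Ro.from_matrix(np.c_[x,y,z]); print("turn deg",np.degrees((R.inv()*G).as_rotvec()).round(2))
E
python3 -c "
from h import *
go([.4445,.0315,.21],101.15)"
python3 -m inch '[[2.82,-2.91,0,0,0,0,6],[2.82,-2.91,0,0,0,0,6],[2.82,-2.91,0,0,0,0,6],[2.82,-2.91,0,0,0,0,6],[2.82,-2.91,0,0,0,0,6]]'
python3 -m inch '[[2.82,-2.91,0,0,0,0,6],[2.82,-2.91,0,0,0,0,6],[2.82,-2.91,0,0,0,0,6],[2.82,-2.91,0,0,0,0,6],[2.82,-2.91,0,0,0,0,6]]'
python3 -m inch '[[2.82,-2.91,0,0,0,0,6],[2.82,-2.91,0,0,0,0,6],[2.82,-2.91,0,0,0,0,6],[2.82,-2.91,0,0,0,0,6],[2.82,-2.91,0,0,0,0,6]]'
python3 -m inch '[[0,0,0,0,0,-7.9,6],[0,0,0,0,0,-7.9,6],[0,0,0,0,0,-7.9,6],[0,0,0,0,0,-7.9,6],[0,0,0,0,0,-7.9,6]]'
python3 -m inch '[[0,0,0,0,0,-7.9,6],[0,0,0,0,0,-7.9,6],[0,0,0,0,0,-7.9,6],[0,0,0,0,0,-7.9,6],[0,0,0,0,0,-7.9,6]]'
python3 -c "
from h import *
go([.4445,.0315,.005],101.15)"
```

```text
t 1.7 tcp [ 0.2164 -0.5328  0.2104] F [-0.5  0.3 -0.8] gap 0.0854 q [-1.32  0.31  0.05  1.3  -0.    1.43]
shift cm [ 4.237e+01 -4.370e+01  3.000e-02] yaw now 22.1 z [-0.e+00 -1.e-04 -1.e+00]
turn deg [ 0.000e+00  1.000e-02 -7.905e+01]
clock: 2.2
tcp_pos: [0.2926, -0.3435, 0.2105]
orientation: [0.0, 0.982, 0.191, 0.0]
wrist_force: [0.9, 0.9, 0.7]
finger_gap: 0.0597
clock: 2.7
tcp_pos: [0.3685, -0.1556, 0.2107]
orientation: [0.0, 0.981, 0.192, 0.0]
wrist_force: [1.0, -0.5, -0.3]
finger_gap: 0.06
clock: 3.2
tcp_pos: [0.4445, 0.0325, 0.2107]
orientation: [0.0, 0.981, 0.192, 0.0]
wrist_force: [0.4, -0.8, 1.0]
finger_gap: 0.0598
clock: 3.7
tcp_pos: [0.444, 0.0309, 0.2105]
orientation: [0.0, 0.857, 0.515, 0.0]
wrist_force: [-0.1, 0.1, 0.1]
finger_gap: 0.0602
clock: 4.2
tcp_pos: [0.444, 0.0308, 0.2105]
orientation: [0.0, 0.633, 0.774, 0.0]
wrist_force: [-0.3, -0.1, -0.1]
finger_gap: 0.0595
t 4.2 tcp [0.444  0.0308 0.2105] F [-0.3 -0.1 -0.1] gap 0.0595 q [-0.11  0.06 -0.26  1.24 -0.    1.26]
shift cm [ 0.06  0.06 20.55] yaw now 101.43 z [ 3.e-04 -1.e-04 -1.e+00]
turn deg [0.01 0.01 0.28]
```

```bash

python3 -m inch '[[0.06,0.06,4.5,0,0,0.28,5],[0,0,4.5,0,0,0,5],[0,0,4.5,0,0,0,5],[0,0,4.5,0,0,0,5],[0,0,2.2,0,0,0,5]]'
python3 -m inch '[[0,0,0,0,0,0,2],[0,0,0,0,0,0,2],[0,0,0,0,0,0,2],[0,0,0,0,0,0,2],[0,0,0,0,0,0,2]]' 40
python3 -c "
from h import *
go([.4445,.0315,.008],101.15)"
```

```text
clock: 4.7
tcp_pos: [0.4418, 0.0318, 0.0052]
orientation: [-0.002, 0.637, 0.771, -0.001]
wrist_force: [-0.1, 1.0, 0.1]
finger_gap: 0.0502
clock: 5.2
tcp_pos: [0.4454, 0.0314, 0.0095]
orientation: [0.001, 0.637, 0.771, 0.001]
wrist_force: [0.1, 0.9, -2.8]
finger_gap: 0.0221
t 5.2 tcp [0.4454 0.0314 0.0095] F [ 0.1  0.9 -2.8] gap 0.0221 q [-0.11  0.24 -0.6   0.73 -0.    1.27]
shift cm [ 0.03 -0.09  0.15] yaw now 100.83 z [ 2.1e-03 -3.0e-04 -1.0e+00]
turn deg [ 0.12  0.04 -0.32]
```

```bash

python3 -m inch '[[0,0,-2,0,0,0,2],[0,0,-4,0,0,0,2],[0,0,-4,0,0,0,2],[0,0,-4,0,0,0,2],[0,0,-2,0,0,0,2]]'
python3 - <<'E'
from h import *
p=vision.read_camera("scene"); save(p,"s2.png",(200,80,560,350),2)
go([.6145,-.123,.16],83.3)
E
```

```text
clock: 5.7
tcp_pos: [0.4462, 0.0314, 0.1726]
orientation: [0.003, 0.637, 0.771, 0.002]
wrist_force: [0.3, -0.5, -2.2]
finger_gap: 0.0225
t 5.75 tcp [0.4475 0.0312 0.1746] F [ 1.1  0.1 -0.8] gap 0.0224 q [-0.11  0.08 -0.34  1.15 -0.    1.27]
shift cm [-18.28  13.49   1.63] yaw now 100.83 z [ 0.0092 -0.0011 -1.    ]
turn deg [ 0.53  0.08 17.53]
```

View pics/s2.png

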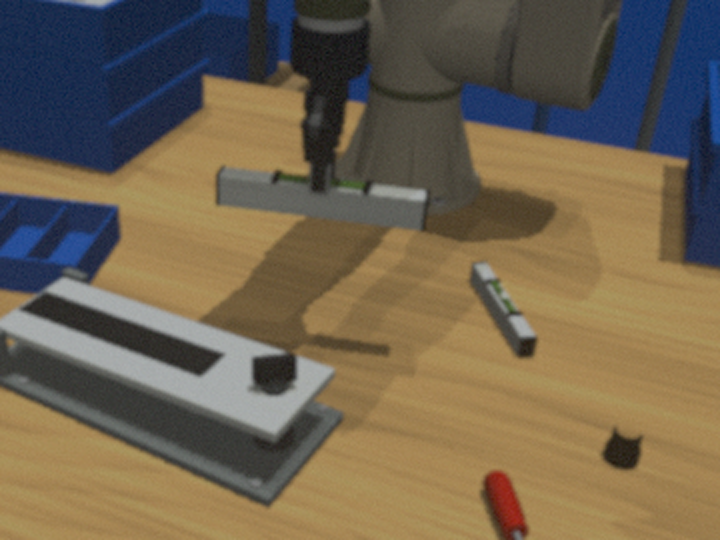

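Level held at mid-length (crop col 322, bar 218–428). I carry it over the strip.

```bash

python3 -m inch '[[-2.3,1.7,0,0,0,0,2],[-3.6,2.7,0,0,0,0,2],[-3.6,2.7,0,0,0,0,2],[-3.6,2.7,0,0,0,0,2],[-3.6,2.7,0,0,0,0,2]]'
python3 -m inch '[[-1.6,1,0,0,0,4,2],[0,0,0,0,0,4.5,2],[0,0,0,0,0,4.5,2],[0,0,0,0,0,4.5,2],[0,0,0,0,0,0,2]]'
python3 - <<'E'
from h import *
p=vision.read_camera("top"); save(p,"t3.png",(230,120,430,270),4)
P=pts(p,np.ones((480,640),bool))
s=get_state(); z=s["tcp_pos"][2]-.008+.036
m=(abs(P[:,0]-.6145)<.09)&(abs(P[:,1]+.123)<.15)&(abs(P[:,2]-z)<.014)&(abs(P[:,1]+.123)>.06)
Q=P[m]; print(m.sum(),cv2.minAreaRect((Q[:,:2]*1000).astype(np.float32)),np.polyfit(Q[:,1],Q[:,2],1))
go([.6145,-.123,.16],83.3,.03)
E
```

```text
clock: 6.25
tcp_pos: [0.5994, -0.1102, 0.1676]
orientation: [-0.0, 0.637, 0.771, -0.0]
wrist_force: [0.1, 0.6, -1.1]
finger_gap: 0.0221
clock: 6.75
tcp_pos: [0.611, -0.1228, 0.1673]
orientation: [-0.001, 0.747, 0.665, -0.0]
wrist_force: [0.0, 0.2, -2.6]
finger_gap: 0.0224
3 ((611.7366333007812, -123.06837463378906), (221.6476593017578, 2.7151880264282227), 77.61215209960938) [0.01054959 0.19601299]
t 6.8 tcp [ 0.6111 -0.1228  0.1675] F [-0.5 -0.2 -2.4] gap 0.0223 q [-0.33  0.42  0.1   1.25 -0.    1.36]
shift cm [0.02 0.34 0.75] yaw now 83.41 z [-1.1e-03  3.0e-04 -1.0e+00]
turn deg [-0.07  1.71  0.11]
```

View pics/t3.png

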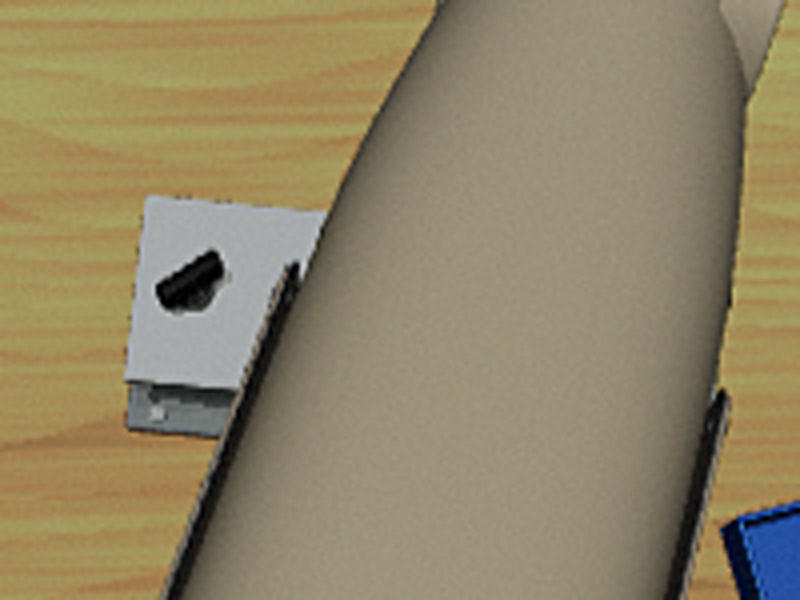

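```bash

python3 -m inch '[[0,0.34,2.5,0,0,0,2],[0,0,2.5,0,0,0,2],[0,0,1.5,0,0,0,2],[0,0,0,0,1.7,0,2],[0,0,0,0,0,0,2]]'
python3 - <<'E'
from h import *
go([.6145,-.123,.080],83.3,.03)
p=vision.read_camera("scene"); save(p,"s3.png",(170,130,430,340),3)
E
```

```text
clock: 7.3
tcp_pos: [0.6146, -0.1238, 0.1034]
orientation: [-0.01, 0.747, 0.665, 0.011]
wrist_force: [-0.2, -0.3, -1.3]
finger_gap: 0.0223
t 7.3 tcp [ 0.6146 -0.1238  0.1034] F [-0.2 -0.3 -1.3] gap 0.0223 q [-0.34  0.46  0.    1.12  0.03  1.34]
shift cm [ 0.01 -0.02  2.34] yaw now 83.33 z [ 0.003   0.0304 -0.9995]
turn deg [-0.03 -0.03  0.03]
```

View pics/s3.png

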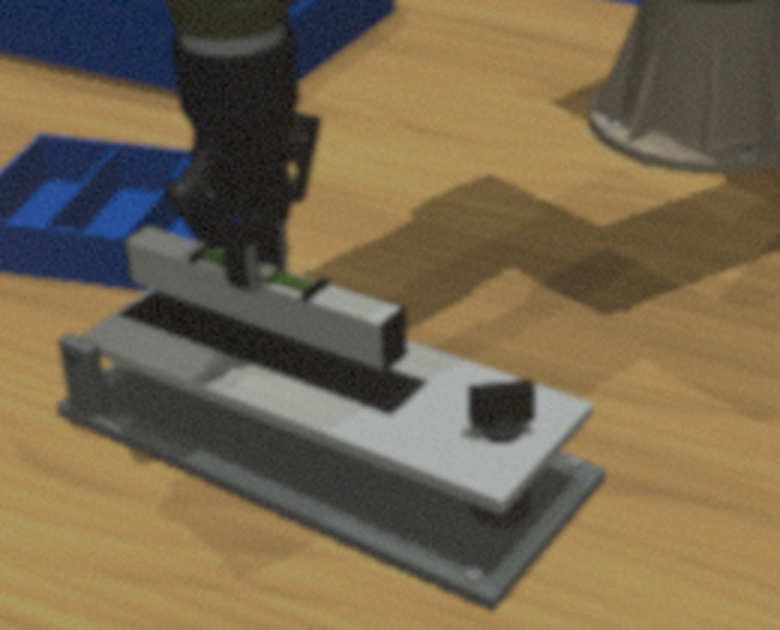

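Level hovers above the strip, parallel to it. Lowering.

```bash

python3 -m inch '[[0,0,1,0,0,0,2],[0,0,0.6,0,0,0,2],[0,0,0.4,0,0,0,2],[0,0,0,0,0,0,2],[0,0,0,0,0,0,2]]'
python3 -m inch '[[0,0,0.2,0,0,0,2],[0,0,0,0,0,0,2],[0,0,0,0,0,0,2]]'
```

```text
clock: 7.85
tcp_pos: [0.6149, -0.1226, 0.0833]
orientation: [-0.01, 0.747, 0.665, 0.011]
wrist_force: [0.2, 0.4, -1.7]
finger_gap: 0.0224
clock: 8.15
tcp_pos: [0.615, -0.1226, 0.0815]
orientation: [-0.01, 0.747, 0.665, 0.011]
wrist_force: [-0.1, -0.0, -3.0]
finger_gap: 0.0223
```

```bash

python3 -m inch '[[0,0,0.15,0,0,0,2],[0,0,0,0,0,0,2],[0,0,0,0,0,0,2]]'
python3 -m inch '[[0,0,0.1,0,0,0,2],[0,0,0,0,0,0,2],[0,0,0,0,0,0,2]]'
```

```text
clock: 8.45
tcp_pos: [0.6149, -0.1226, 0.0798]
orientation: [-0.01, 0.747, 0.665, 0.011]
wrist_force: [0.1, 0.0, -1.7]
finger_gap: 0.0224
clock: 8.75
tcp_pos: [0.6149, -0.1225, 0.0789]
orientation: [-0.01, 0.747, 0.665, 0.011]
wrist_force: [0.1, -0.1, -3.1]
finger_gap: 0.0223
```

```bash

python3 -m inch '[[0,0,0.1,0,0,0,2],[0,0,0,0,0,0,2],[0,0,0,0,0,0,2]]'
python3 - <<'E'
from h import *
p=vision.read_camera("scene"); save(p,"s4.png",(170,130,430,340),3)
E
```

```text
clock: 9.05
tcp_pos: [0.6151, -0.1226, 0.0782]
orientation: [-0.01, 0.747, 0.665, 0.011]
wrist_force: [-0.8, -0.4, -1.4]
finger_gap: 0.0224
```

View pics/s4.png

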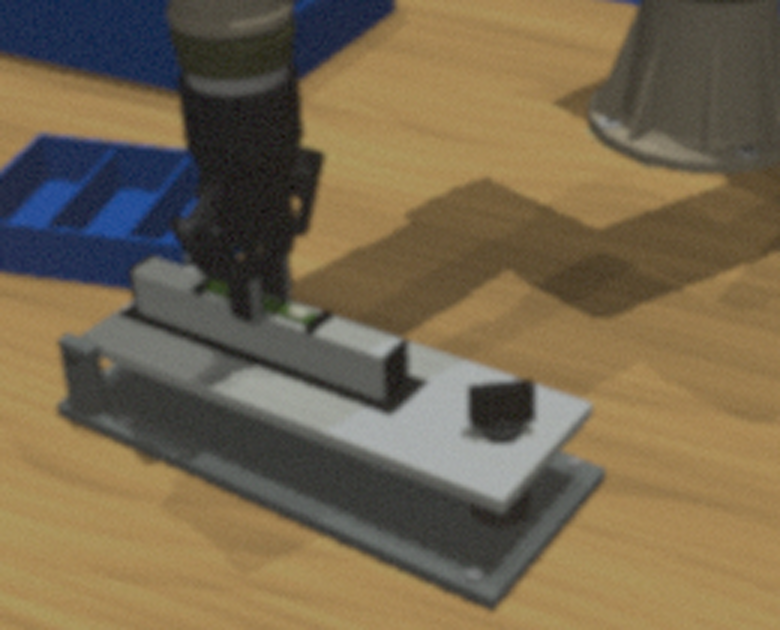

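The level is on or nearly touching the strip, centred. I release it.

```bash

python3 -m inch '[[0,0,0.05,0,0,0,2],[0,0,0,0,0,0,5],[0,0,0,0,0,0,5],[0,0,0,0,0,0,5],[0,0,0,0,0,0,5]]'
python3 -m inch '[[0,0,-2,0,0,0,5],[0,0,-4,0,0,0,5],[0,0,-4,0,0,0,5],[0,0,-1,0,-1.7,0,2],[0,0,0,0,0,0,0]]'
python3 - <<'E'
from h import *
go([.624,-.04,.12],83.3)
p=vision.read_camera("scene"); save(p,"s5.png",(170,130,430,340),3)
P=pts(p,np.ones((480,640),bool))
m=(abs(P[:,0]-.6145)<.09)&(abs(P[:,1]+.123)<.15)&(P[:,2]>.095)&(P[:,2]<.13)
Q=P[m]; print(m.sum(),cv2.minAreaRect((Q[:,:2]*1000).astype(np.float32)))
E
```

```text
clock: 9.6
tcp_pos: [0.6151, -0.1226, 0.0775]
orientation: [-0.01, 0.747, 0.665, 0.011]
wrist_force: [0.1, 0.3, 0.8]
finger_gap: 0.0501
clock: 10.1
tcp_pos: [0.6161, -0.1257, 0.1899]
orientation: [0.002, 0.747, 0.665, 0.001]
wrist_force: [-0.1, -1.0, -0.4]
finger_gap: 0.0217
t 10.1 tcp [ 0.6161 -0.1257  0.1899] F [-0.1 -1.  -0.4] gap 0.0217 q [-0.33  0.42  0.15  1.3  -0.    1.36]
shift cm [ 8.62 -0.24  6.97] yaw now 83.37 z [ 0.0047 -0.0021 -1.    ]
turn deg [0.28 0.09 0.07]
1063 ((616.0252685546875, -123.4981918334961), (224.97569274902344, 28.52802276611328), 83.05743408203125)
```

View pics/s5.png

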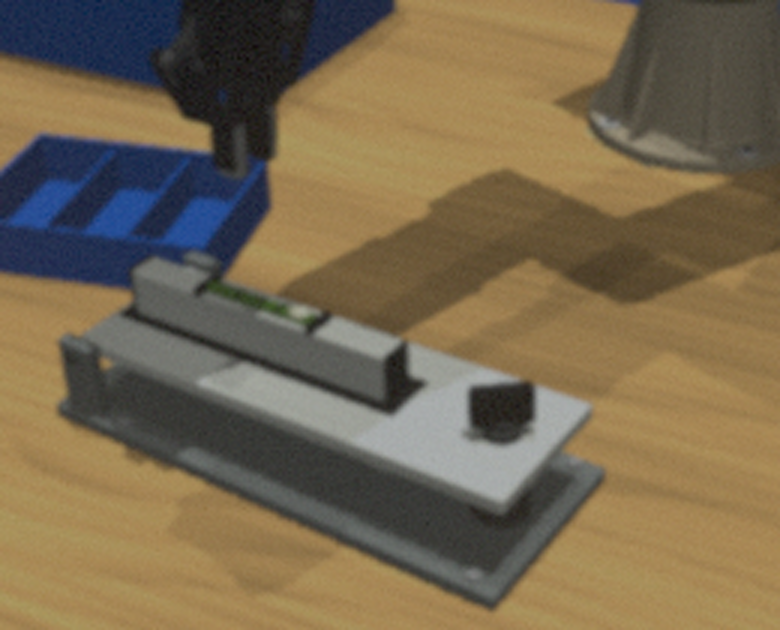

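Level lies centred on the strip (fit within 2 mm, 83.1°), bubble at the +y stop. Now I press on the +y end.

```bash

python3 -m inch '[[4.3,-0.2,0,0,0,0,0],[4.3,0,0,0,0,0,0],[0,0,3.5,0,0,0,0],[0,0,3.5,0,0,0,0],[0,0,0.7,0,0,0,0]]'
python3 -m inch '[[0,0,0.2,0,0,0,0],[0,0,0.2,0,0,0,0],[0,0,0,0,0,0,0]]'
python3 -c "
from h import *
go([.6243,-.0406,.1],83.3)"
```

```text
clock: 10.65
tcp_pos: [0.6179, -0.0386, 0.1037]
orientation: [-0.005, 0.747, 0.665, -0.003]
wrist_force: [-0.3, 0.1, -0.3]
finger_gap: -0.0004
clock: 10.95
tcp_pos: [0.6234, -0.0406, 0.1075]
orientation: [0.001, 0.747, 0.665, 0.001]
wrist_force: [0.0, 0.0, -0.4]
finger_gap: -0.0002
t 10.95 tcp [ 0.6234 -0.0406  0.1075] F [ 0.   0.  -0.4] gap -0.0002 q [-0.19  0.45 -0.    1.11 -0.    1.49]
shift cm [0.01 0.08 0.75] yaw now 83.29 z [ 1.9e-03 -4.0e-04 -1.0e+00]
turn deg [ 0.11  0.01 -0.01]
```

```bash

python3 -m inch '[[0,0.05,0.2,0,0,0,0],[0,0,0.2,0,0,0,0],[0,0,0.0,0,0,0,0]]'
python3 -m inch '[[0,0,0.2,0,0,0,0],[0,0,0.2,0,0,0,0],[0,0,0.0,0,0,0,0]]'
python3 -m inch '[[0,0,0.1,0,0,0,0],[0,0,0.1,0,0,0,0],[0,0,0.0,0,0,0,0]]'

```

```text
clock: 11.25
tcp_pos: [0.6232, -0.0403, 0.1026]
orientation: [0.0, 0.747, 0.665, 0.0]
wrist_force: [-0.4, 0.6, -0.2]
finger_gap: 0.0001
clock: 11.55
tcp_pos: [0.6228, -0.0401, 0.0979]
orientation: [-0.0, 0.747, 0.665, -0.0]
wrist_force: [-0.4, 0.0, 0.0]
finger_gap: 0.0
clock: 11.85
tcp_pos: [0.623, -0.0401, 0.0962]
orientation: [-0.0, 0.747, 0.665, -0.0]
wrist_force: [-0.5, -0.2, 0.4]
finger_gap: -0.0002
```

```bash

python3 - <<'E'
from h import *
p=vision.read_camera("scene"); save(p,"s6.png",(170,130,430,340),3)
E
```

```text
(no output)
```

View pics/s6.png

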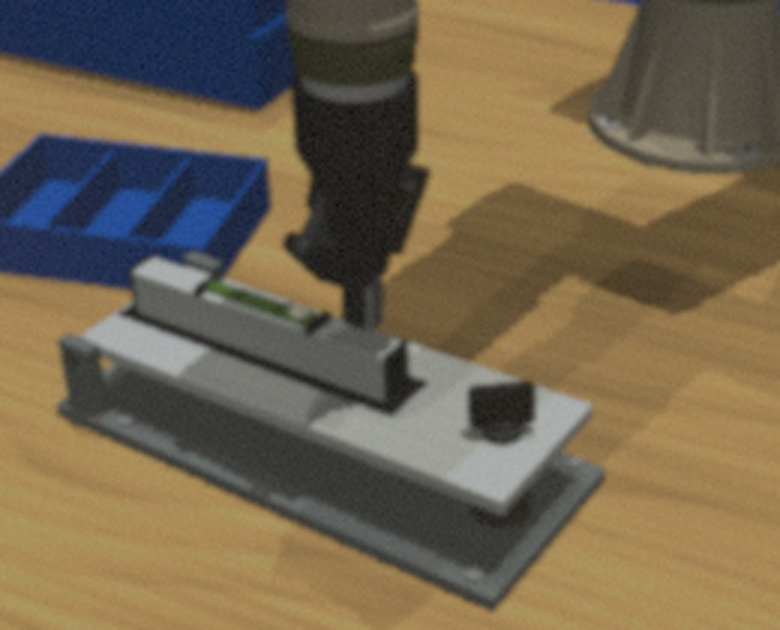

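```bash

python3 - <<'E'
from h import *
p=vision.read_camera("scene"); save(p,"s7.png",(270,200,320,270),8)
for r in range(224,262,2): print(r,[tuple((xyz(p,c,r)*1000).round(0).astype(int)) for c in (286,291,296)])
print(get_state()["tcp_pos"])
E
```

```text
224 [(np.int64(655), np.int64(-32), np.int64(170)), (np.int64(639), np.int64(-31), np.int64(161)), (np.int64(623), np.int64(-29), np.int64(153))]
226 [(np.int64(655), np.int64(-32), np.int64(166)), (np.int64(632), np.int64(-35), np.int64(152)), (np.int64(619), np.int64(-31), np.int64(146))]
228 [(np.int64(633), np.int64(-45), np.int64(145)), (np.int64(631), np.int64(-35), np.int64(147)), (np.int64(621), np.int64(-30), np.int64(143))]
230 [(np.int64(636), np.int64(-44), np.int64(143)), (np.int64(634), np.int64(-34), np.int64(145)), (np.int64(623), np.int64(-29), np.int64(139))]
232 [(np.int64(635), np.int64(-44), np.int64(138)), (np.int64(631), np.int64(-36), np.int64(137)), (np.int64(621), np.int64(-30), np.int64(133))]
234 [(np.int64(635), np.int64(-45), np.int64(133)), (np.int64(633), np.int64(-35), np.int64(134)), (np.int64(622), np.int64(-30), np.int64(129))]
236 [(np.int64(636), np.int64(-44), np.int64(129)), (np.int64(632), np.int64(-35), np.int64(129)), (np.int64(625), np.int64(-28), np.int64(127))]
238 [(np.int64(629), np.int64(-48), np.int64(119)), (np.int64(634), np.int64(-
[... 994 characters left out ...]
p.int64(638), np.int64(-33), np.int64(96)), (np.int64(640), np.int64(-21), np.int64(101))]
254 [(np.int64(635), np.int64(-46), np.int64(85)), (np.int64(636), np.int64(-34), np.int64(90)), (np.int64(640), np.int64(-21), np.int64(96))]
256 [(np.int64(637), np.int64(-46), np.int64(82)), (np.int64(636), np.int64(-35), np.int64(85)), (np.int64(638), np.int64(-22), np.int64(90))]
258 [(np.int64(638), np.int64(-45), np.int64(77)), (np.int64(637), np.int64(-34), np.int64(81)), (np.int64(638), np.int64(-23), np.int64(84))]
260 [(np.int64(635), np.int64(-47), np.int64(70)), (np.int64(640), np.int64(-33), np.int64(77)), (np.int64(636), np.int64(-24), np.int64(79))]
[ 0.62306783 -0.04017325  0.0963323 ]
```

View pics/s7.png

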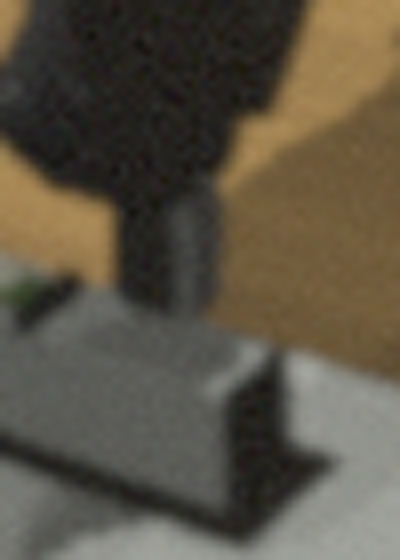

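Fingertips are really ~9 mm above the level's top (tip z ≈ 0.117, while the TCP reads 0.096). So I continue down by force, not by the nominal height.

```bash

python3 -m inch '[[0,0,0.2,0,0,0,0],[0,0,0.2,0,0,0,0],[0,0,0.0,0,0,0,0]]'
python3 -m inch '[[0,0,0.2,0,0,0,0],[0,0,0.0,0,0,0,0]]'
python3 -m inch '[[0,0,0.2,0,0,0,0],[0,0,0.0,0,0,0,0]]'

```

```text
clock: 12.25
tcp_pos: [0.6228, -0.0401, 0.0919]
orientation: [-0.0, 0.747, 0.665, -0.0]
wrist_force: [-0.3, 0.3, 0.7]
finger_gap: -0.0001
clock: 12.45
tcp_pos: [0.6229, -0.0401, 0.09]
orientation: [-0.0, 0.747, 0.665, -0.0]
wrist_force: [-0.1, 0.2, 0.8]
finger_gap: -0.0002
clock: 12.65
tcp_pos: [0.6229, -0.0401, 0.088]
orientation: [-0.0, 0.747, 0.665, -0.0]
wrist_force: [-0.2, 0.3, 0.7]
finger_gap: -0.0001
```

```bash

python3 - <<'E'
from h import *
p=vision.read_camera("scene"); save(p,"s8.png",(255,190,335,270),8)
for r in range(236,256,2): print(r,[(xyz(p,c,r)*1000).round(0).tolist() for c in (286,291,296)])
E
```

```text
236 [[634.0, -45.0, 128.0], [631.0, -36.0, 128.0], [621.0, -30.0, 124.0]]
238 [[636.0, -45.0, 124.0], [634.0, -34.0, 126.0], [625.0, -29.0, 122.0]]
240 [[635.0, -45.0, 119.0], [634.0, -34.0, 122.0], [623.0, -30.0, 116.0]]
242 [[628.0, -49.0, 109.0], [633.0, -36.0, 115.0], [619.0, -32.0, 108.0]]
244 [[634.0, -46.0, 109.0], [629.0, -38.0, 108.0], [627.0, -28.0, 109.0]]
246 [[636.0, -45.0, 105.0], [635.0, -35.0, 107.0], [632.0, -25.0, 109.0]]
248 [[636.0, -45.0, 100.0], [638.0, -33.0, 105.0], [637.0, -22.0, 108.0]]
250 [[635.0, -46.0, 95.0], [637.0, -34.0, 100.0], [641.0, -20.0, 106.0]]
252 [[637.0, -45.0, 91.0], [637.0, -34.0, 95.0], [640.0, -21.0, 101.0]]
254 [[634.0, -47.0, 84.0], [637.0, -34.0, 90.0], [639.0, -22.0, 95.0]]
```

View pics/s8.png

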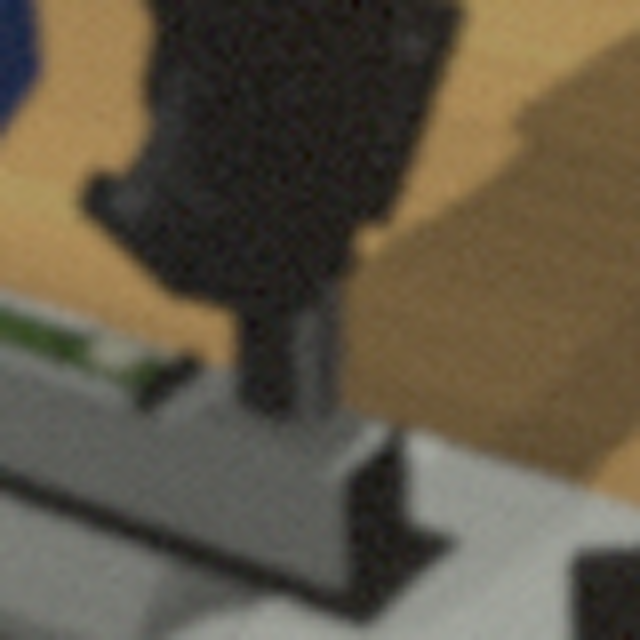

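Still a few mm of gap visible (tip row ≈ 242, level top below it), force flat. Continuing.

```bash

python3 -m inch '[[0,0,0.2,0,0,0,0],[0,0,0.0,0,0,0,0],[0,0,0.2,0,0,0,0],[0,0,0.0,0,0,0,0]]'
python3 -m inch '[[0,0,0.1,0,0,0,0],[0,0,0.1,0,0,0,0],[0,0,0.0,0,0,0,0]]'
python3 - <<'E'
from h import *
p=vision.read_camera("scene"); save(p,"s9.png",(170,130,430,340),3)
for r in range(236,256,2): print(r,[(xyz(p,c,r)*1000).round(0).tolist() for c in (286,291,296)])
E
```

```text
clock: 13.1
tcp_pos: [0.6229, -0.0401, 0.0841]
orientation: [-0.0, 0.747, 0.665, -0.0]
wrist_force: [0.6, -0.3, -0.4]
finger_gap: 0.0001
clock: 13.4
tcp_pos: [0.623, -0.0401, 0.0822]
orientation: [0.0, 0.747, 0.665, -0.0]
wrist_force: [0.8, -0.9, 0.4]
finger_gap: -0.0005
236 [[636.0, -44.0, 129.0], [634.0, -34.0, 130.0], [623.0, -29.0, 126.0]]
238 [[636.0, -44.0, 124.0], [632.0, -35.0, 125.0], [622.0, -30.0, 120.0]]
240 [[635.0, -45.0, 119.0], [634.0, -35.0, 121.0], [622.0, -30.0, 116.0]]
242 [[635.0, -45.0, 114.0], [633.0, -35.0, 116.0], [624.0, -29.0, 112.0]]
244 [[629.0, -49.0, 104.0], [636.0, -34.0, 113.0], [623.0, -30.0, 106.0]]
246 [[635.0, -46.0, 104.0], [631.0, -37.0, 105.0], [625.0, -29.0, 103.0]]
248 [[637.0, -45.0, 101.0], [637.0, -34.0, 104.0], [632.0, -25.0, 104.0]]
250 [[637.0, -45.0, 96.0], [637.0, -34.0, 100.0], [637.0, -23.0, 103.0]]
252 [[635.0, -46.0, 90.0], [638.0, -34.0, 95.0], [637.0, -23.0, 98.0]]
254 [[635.0, -46.0, 85.0], [636.0, -34.0, 89.0], [1309.0, 349.0, 647.0]]
```

View pics/s9.png

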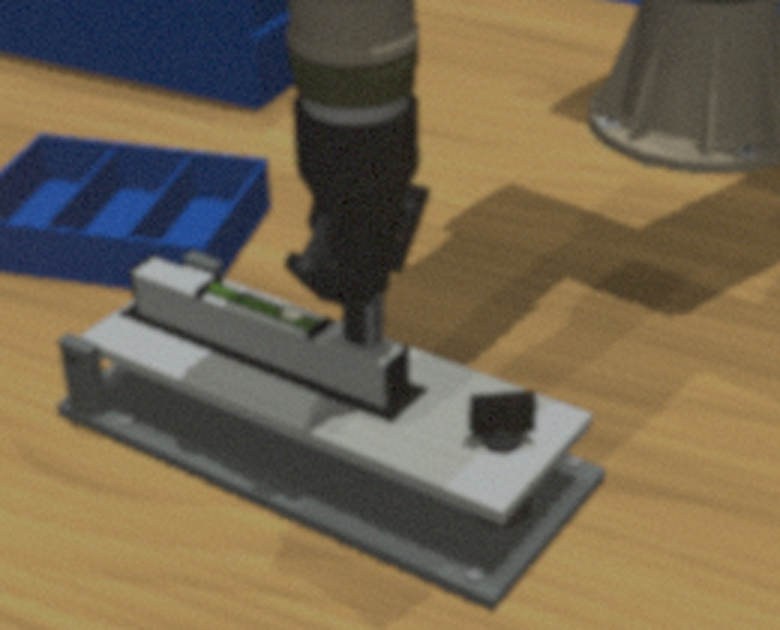

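Now it is pressing: the shelf's +y end dropped by ~4 mm (knob row 395→405 in crop), although the wrist force reads about zero. Continuing slowly.

```bash

python3 -m inch '[[0,0,0.1,0,0,0,0],[0,0,0.1,0,0,0,0],[0,0,0.0,0,0,0,0]]'
python3 -m inch '[[0,0,0.1,0,0,0,0],[0,0,0.1,0,0,0,0],[0,0,0.0,0,0,0,0]]'
python3 - <<'E'
from h import *
print(get_state()["wrist_force"],get_state()["ft_torque"],get_state()["tau"].round(2))
p=vision.read_camera("scene"); save(p,"s10.png",(170,130,430,340),3)
P=pts(p,np.ones((480,640),bool))
u=np.array([.117,.993]);o=np.array([.6145,-.123])
L=(P[:,:2]-o)@u; W=(P[:,:2]-o)@np.array([.993,-.117])
for a,b in((-.1,.06),(.085,.108)):
    m=(L>a)&(L<b)&(abs(W)<.009)&(P[:,2]>.09)&(P[:,2]<.115); print(a,np.median(P[m,2]),m.sum())
m=(L>-.1)&(L<.17)&(W>.027)&(W<.055)&(P[:,2]>.05)&(P[:,2]<.085); print("shelf slope",np.polyfit(L[m],P[m,2],1),m.sum())
E
```

```text
clock: 13.75
tcp_pos: [0.6231, -0.0401, 0.0802]
orientation: [0.0, 0.747, 0.665, -0.0]
wrist_force: [-0.2, -0.1, 0.4]
finger_gap: 0.0001
clock: 14.05
tcp_pos: [0.6232, -0.0401, 0.0789]
orientation: [0.0, 0.747, 0.665, 0.0]
wrist_force: [-1.3, 0.2, 3.9]
finger_gap: 0.0
[-1.26481304  0.18783543  3.92103745] [ 0.19828334  0.19934697 -0.01242228] [-6.600e-01 -5.232e+01  2.712e+01 -5.700e-01 -2.400e-01 -1.000e-02]
-0.1 0.10319707294540648 369
0.085 0.1011852090903167 81
shelf slope [-0.01167226  0.06512592] 1163
```

View pics/s10.png

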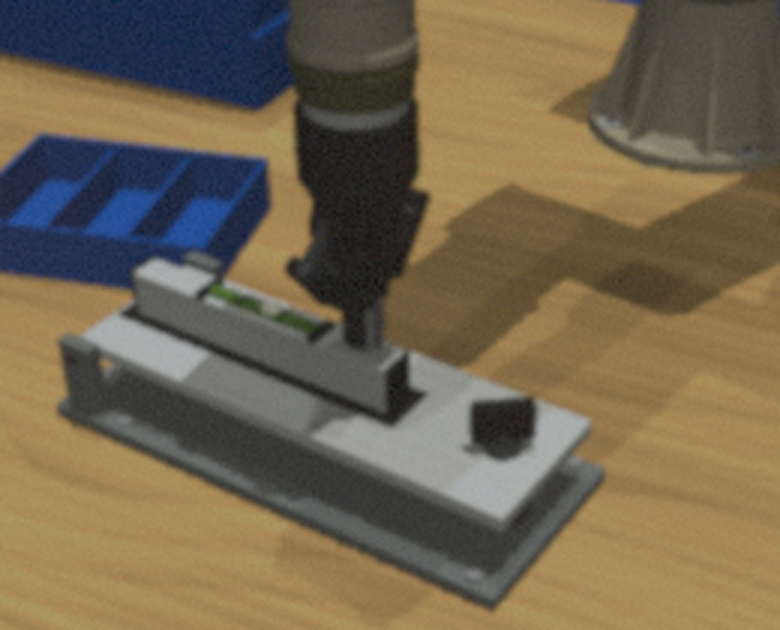

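Force is rising at slope ≈ -0.012, so the foot is probably on its pad. I push a little more and wait for the bubble.

```bash

python3 -m inch '[[0,0,0.1,0,0,0,0],[0,0,0.1,0,0,0,0],[0,0,0.0,0,0,0,0],[0,0,0.0,0,0,0,0],[0,0,0.0,0,0,0,0]]'
for i in 1 2 3 4 5; do python3 -m inch '[[0,0,0,0,0,0,0],[0,0,0,0,0,0,0],[0,0,0,0,0,0,0],[0,0,0,0,0,0,0],[0,0,0,0,0,0,0]]' | grep -E "tcp|force"; done
cat >> h.py <<'E'
U=np.array([.117,.993,0]);O=np.array([.6145,-.123,0])
def bubble(p,zt=.107):
    # unwarp vial: sample along level axis at vial top
    K=p["mtx"]; Ti=np.linalg.inv(p["T"])
    s=np.arange(-.07,.0701,.001); w=np.arange(-.008,.0081,.001)
    out=np.zeros((len(w),len(s),3),np.float32)
    S,Wd=np.meshgrid(s,w); pt=O+S[...,None]*U+Wd[...,None]*np.array([.993,-.117,0]); pt[...,2]=zt
    q=pt@Ti[:3,:3].T+Ti[:3,3]; d=-q[...,2]
    mx=(q[...,0]/d*K[0,0]+K[0,2]).astype(np.float32); my=(-q[...,1]/d*K[1,1]+K[1,2]).astype(np.float32)
    return s,w,cv2.remap(p["pixels"],mx,my,cv2.INTER_CUBIC)
def slope(p):
    P=pts(p,np.ones((480,640),bool)); L=(P-O)@U; W=(P-O)@np.array([.993,-.117,0])
    m=(L>-.1)&(L<.17)&(W>.027)&(W<.055)&(P[:,2]>.05)&(P[:,2]<.085); return np.polyfit(L[m],P[m,2],1)
E
python3 - <<'E'
from h import *
p=vision.read_camera("scene"); save(p,"s11.png",(225,205,285,250),12)
s,w,o=bubble(p); cv2.imwrite("pics/b11.png",cv2.resize(o[::-1,:,::-1],None,fx=5,fy=5,interpolation=cv2.INTER_CUBIC))
print(slope(p)); 
m=o[6:11].mean(0); 
for i in range(0,141,4): print(int(s[i]*1000),m[i].round().tolist(),end=" ")
E
```

```text
clock: 14.6
tcp_pos: [0.6233, -0.04, 0.0786]
orientation: [0.001, 0.747, 0.665, 0.001]
wrist_force: [-5.0, 2.2, 14.5]
finger_gap: 0.0003
tcp_pos: [0.6233, -0.04, 0.0786]
wrist_force: [-4.9, 2.5, 14.4]
tcp_pos: [0.6233, -0.0401, 0.0786]
wrist_force: [-4.1, 2.7, 13.6]
tcp_pos: [0.6233, -0.04, 0.0786]
wrist_force: [-4.6, 1.5, 14.7]
tcp_pos: [0.6233, -0.04, 0.0786]
wrist_force: [-5.2, 2.0, 13.0]
tcp_pos: [0.6233, -0.04, 0.0786]
wrist_force: [-5.3, 2.3, 13.6]
[-0.01278741  0.06492559]
-70 [167.0, 171.0, 170.0] -66 [167.0, 170.0, 170.0] -62 [166.0, 170.0, 171.0] -57 [168.0, 169.0, 171.0] -53 [166.0, 171.0, 170.0] -49 [142.0, 146.0, 146.0] -45 [85.0, 89.0, 85.0] -41 [64.0, 78.0, 47.0] -37 [86.0, 103.0, 74.0] -33 [121.0, 132.0, 113.0] -29 [126.0, 139.0, 120.0] -25 [125.0, 135.0, 120.0] -21 [134.0, 138.0, 126.0] -17 [144.0, 145.0, 134.0] -13 [142.0, 143.0, 132.0] -9 [129.0, 130.0, 120.0] -5 [113.0, 119.0, 111.0] -1 [111.0, 118.0, 107.0] 2 [108.0, 114.0, 104.0] 6 [107.0, 113.0, 102.0] 10 [103.0, 110.0, 99.0] 14 [108.0, 114.0, 104.0] 18 [106.0, 110.0, 104.0] 22 [94.0, 100.0, 89.0] 26 [94.0, 100.0, 86.0] 30 [95.0, 100.0, 88.0] 34 [94.0, 100.0, 84.0] 38 [93.0, 96.0, 82.0] 42 [86.0, 91.0, 76.0] 46 [84.0, 86.0, 75.0] 50 [62.0, 62.0, 57.0] 54 [46.0, 41.0, 34.0] 58 [76.0, 77.0, 71.0] 62 [101.0, 102.0, 97.0] 66 [74.0, 74.0, 74.0] 70 [35.0, 35.0, 29.0]
```

View pics/s11.png

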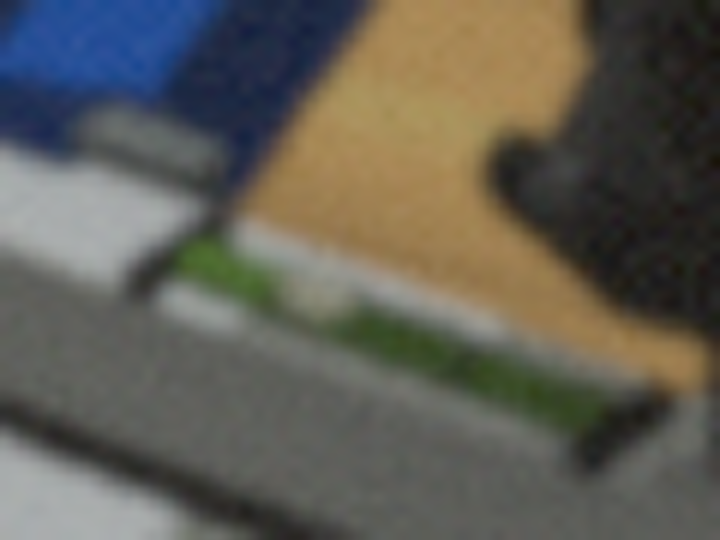

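View pics/b11.png

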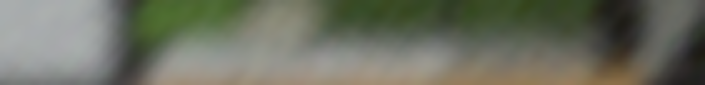

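Foot is on the pad (14 N, pose steady). The bubble sits at about -15.5 mm: crop (318,300), with the vial middle at ~(388,335) and the +17 line at (465,365). The depth slope of -0.0128 agrees. Required turn is about 0.83 rad (48°) clockwise. I lift off and go to the grip bar.

```bash

python3 -m inch '[[0,0,-0.5,0,0,0,0],[0,0,-1.5,0,0,0,0],[0,0,-3,0,0,0,0],[0,0,-3,0,0,0,0],[0,0,-1,0,0,0,0]]'
python3 -c "
from h import *
go([.637,.065,.16],124)"
```

```text
clock: 17.65
tcp_pos: [0.6247, -0.0407, 0.1694]
orientation: [0.002, 0.747, 0.665, 0.001]
wrist_force: [0.8, -0.0, 0.9]
finger_gap: -0.0002
t 17.65 tcp [ 0.6247 -0.0407  0.1694] F [ 0.8 -0.   0.9] gap -0.0002 q [-0.19  0.42  0.1   1.25 -0.    1.49]
shift cm [ 1.064e+01 -1.000e-02  9.300e-01] yaw now 83.32 z [ 0.0045 -0.0012 -1.    ]
turn deg [  0.24   0.13 -40.68]
```

```bash

python3 -m inch '[[3,0,0,0,0,0,3.5],[4,0,0,0,0,0,3.5],[3.6,0,0,0,0,0,3.5],[0,0,0,0,0,-8,3.5],[0,0,0,0,0,-8,3.5]]'
python3 -m inch '[[0,0,0,0,0,-8.2,3.5],[0,0,0,0,0,-8.2,3.5],[0,0,0,0,0,-8.2,3.5],[0,0,0,0,0,0,3.5],[0,0,0,0,0,0,3.5]]'
python3 - <<'E'
from h import *
go([.637,.065,.07],124)
p=vision.read_camera("scene"); save(p,"s12.png",(170,130,430,340),3)
E
```

```text
clock: 18.15
tcp_pos: [0.635, 0.0666, 0.165]
orientation: [-0.0, 0.644, 0.765, -0.001]
wrist_force: [0.1, 0.7, -0.1]
finger_gap: 0.0349
clock: 18.65
tcp_pos: [0.6351, 0.065, 0.1655]
orientation: [-0.0, 0.472, 0.882, -0.0]
wrist_force: [-0.7, -0.0, 0.5]
finger_gap: 0.035
t 18.65 tcp [0.6351 0.065  0.1655] F [-0.7 -0.   0.5] gap 0.035 q [-0.02  0.45  0.14  1.26 -0.    0.96]
shift cm [-0.11  0.16  9.55] yaw now 123.72 z [-1.e-03 -2.e-04 -1.e+00]
turn deg [-0.06 -0.02 -0.28]
```

View pics/s12.png

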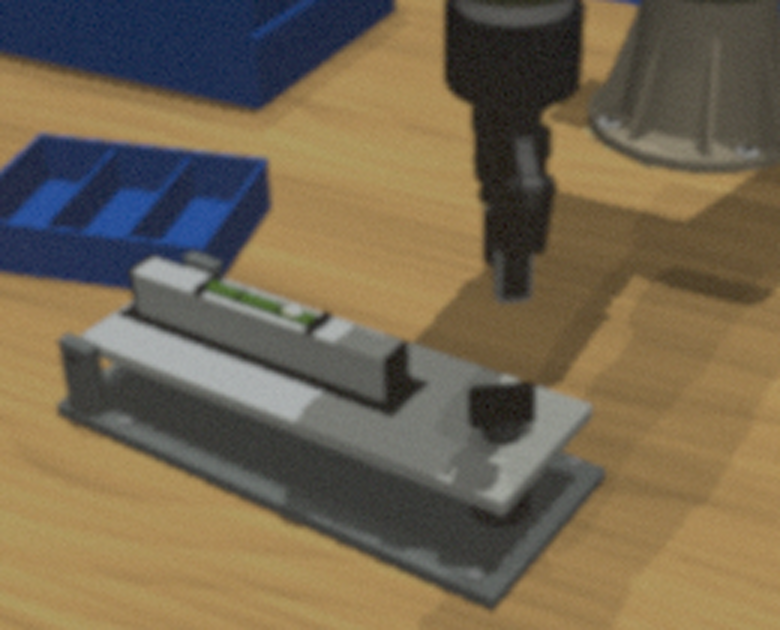

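Gripper is over the grip bar, jaws across it. I descend in stages.

```bash

python3 -m inch '[[-0.1,0.15,2.5,0,0,0,3.5],[0,0,2.5,0,0,0,3.5],[0,0,1.5,0,0,0,3.5],[0,0,1,0,0,0,3.5],[0,0,0.5,0,0,0,3.5]]'
python3 -m inch '[[0,0,0,0,0,0,3.5]]'
python3 - <<'E'
from h import *
go([.637,.065,.07],124)
p=vision.read_camera("scene"); save(p,"s13.png",(270,180,390,300),6)
E
```

```text
clock: 19.2
tcp_pos: [0.6367, 0.0651, 0.0852]
orientation: [-0.001, 0.471, 0.882, -0.0]
wrist_force: [0.6, 0.4, -0.2]
finger_gap: 0.0351
clock: 19.3
tcp_pos: [0.637, 0.0651, 0.086]
orientation: [-0.0, 0.47, 0.882, -0.0]
wrist_force: [0.2, 0.2, -0.3]
finger_gap: 0.035
t 19.3 tcp [0.637  0.0651 0.086 ] F [ 0.2  0.2 -0.3] gap 0.035 q [-0.02  0.5   0.01  1.09 -0.    0.96]
shift cm [-0.01 -0.    1.6 ] yaw now 123.88 z [-6.e-04 -1.e-04 -1.e+00]
turn deg [-0.03 -0.02 -0.12]
```

View pics/s13.png

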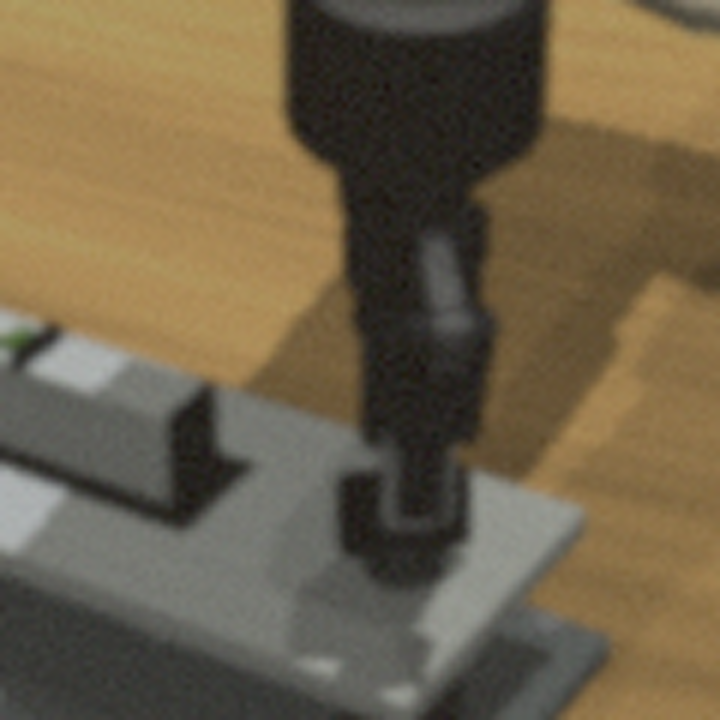

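```bash

python3 -m inch '[[0,0,0.6,0,0,0,3.5],[0,0,0.5,0,0,0,3.5],[0,0,0,0,0,0,3.5]]'
python3 -m inch '[[0,0,0,0,0,0,0.5],[0,0,0,0,0,0,0.5],[0,0,0,0,0,0,0.5],[0,0,0,0,0,0,0.5]]' 50
python3 - <<'E'
from h import *
go([.637,.065,.075],124)
p=vision.read_camera("scene"); save(p,"s14.png",(270,180,390,300),6)
E
```

```text
clock: 19.65
tcp_pos: [0.6368, 0.0651, 0.0747]
orientation: [-0.0, 0.47, 0.883, -0.0]
wrist_force: [0.5, -0.2, 0.5]
finger_gap: 0.0349
clock: 20.05
tcp_pos: [0.6365, 0.0648, 0.0751]
orientation: [-0.0, 0.47, 0.883, -0.001]
wrist_force: [-2.3, -2.9, -2.1]
finger_gap: 0.0103
t 20.05 tcp [0.6365 0.0648 0.0751] F [-2.3 -2.9 -2.1] gap 0.0103 q [-0.02  0.5  -0.    1.06 -0.    0.96]
shift cm [-0.01  0.05  0.01] yaw now 123.9 z [-1.2e-03 -6.0e-04 -1.0e+00]
turn deg [-0.08 -0.01 -0.1 ]
```

View pics/s14.png

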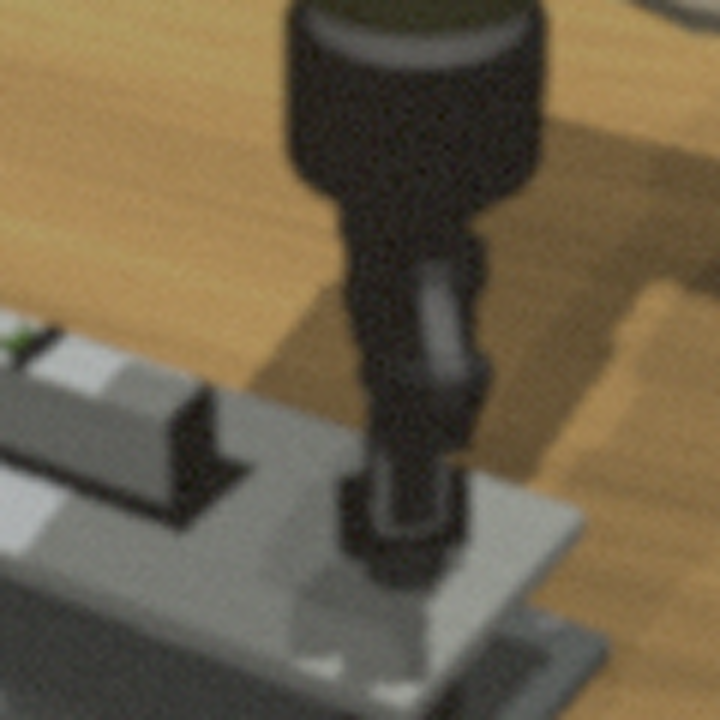

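Gripped (gap 10.3 mm on the 12 mm bar, with the same ~1.7 mm bias as on the level). Turning 48° clockwise.

```bash

python3 -m inch '[[0,0,0,0,0,4,0.5],[0,0,0,0,0,6,0.5],[0,0,0,0,0,6,0.5],[0,0,0,0,0,6,0.5],[0,0,0,0,0,6,0.5]]'
python3 -m inch '[[0,0,0,0,0,6,0.5],[0,0,0,0,0,6,0.5],[0,0,0,0,0,6,0.5],[0,0,0,0,0,2,0.5],[0,0,0,0,0,0,0.5]]'
python3 -c "
from h import *
go([.637,.065,.075],76)"
python3 -m inch '[[0,0,0,0,0,0,3.5],[0,0,0,0,0,0,3.5],[0,0,0,0,0,0,3.5]]'
python3 -m inch '[[0,0,-2,0,0,0,3.5],[0,0,-4,0,0,0,3.5],[0,0,-4,0,0,0,3.5],[0,0,0,0,0,7,0]]'
python3 - <<'E'
from h import *
go([.6243,-.0406,.16],83.3)
p=vision.read_camera("scene"); save(p,"s15.png",(170,130,430,340),3)
P=pts(p,np.ones((480,640),bool))
m=(abs(P[:,0]-.637)<.035)&(abs(P[:,1]-.065)<.035)&(P[:,2]>.102)&(P[:,2]<.122)
Q=P[m]; print("knob",len(Q),cv2.minAreaRect((Q[:,:2]*1000).astype(np.float32)))
L=(P-O)@U; W=(P-O)@np.array([.993,-.117,0])
m=(abs(L)<.13)&(abs(W)<.03)&(P[:,2]>.097)&(P[:,2]<.125)
print("lvl",cv2.minAreaRect((P[m][:,:2]*1000).astype(np.float32)))
E
```

```text
clock: 20.6
tcp_pos: [0.6364, 0.0647, 0.075]
orientation: [-0.0, 0.671, 0.741, -0.001]
wrist_force: [-2.7, -3.0, -0.8]
finger_gap: 0.0106
clock: 21.1
tcp_pos: [0.6363, 0.0647, 0.075]
orientation: [-0.0, 0.788, 0.615, -0.001]
wrist_force: [-3.7, -3.6, -0.5]
finger_gap: 0.0104
t 21.1 tcp [0.6363 0.0647 0.075 ] F [-3.7 -3.6 -0.5] gap 0.0104 q [-0.02  0.5  -0.    1.06 -0.    1.79]
shift cm [ 0.04  0.06 -0.  ] yaw now 75.91 z [-1.8e-03 -8.0e-04 -1.0e+00]
turn deg [-0.09  0.07 -0.09]
clock: 21.4
tcp_pos: [0.6381, 0.0655, 0.0759]
orientation: [0.0, 0.788, 0.615, 0.001]
wrist_force: [-0.9, 0.6, -1.4]
finger_gap: 0.0347
clock: 21.8
tcp_pos: [0.6412, 0.0654, 0.1826]
orientation: [0.003, 0.825, 0.565, 0.005]
wrist_force: [0.7, -1.0, -0.4]
finger_gap: 0.0214
t 21.8 tcp [0.6412 0.0654 0.1826] F [ 0.7 -1.  -0.4] gap 0.0214 q [-0.02  0.45  0.18  1.29  0.    1.92]
shift cm [-10.5    2.23   2.24] yaw now 68.82 z [ 1.200e-02  1.000e-04 -9.999e-01]
turn deg [  0.67  -0.17 -14.48]
knob 146 ((638.3927001953125, 64.9100341796875), (43.6987419128418, 13.60263442993164), 74.65315246582031)
lvl ((616.7093505859375, -123.9879379272461), (224.29403686523438, 28.05803680419922), 83.6261978149414)
```

View pics/s15.png

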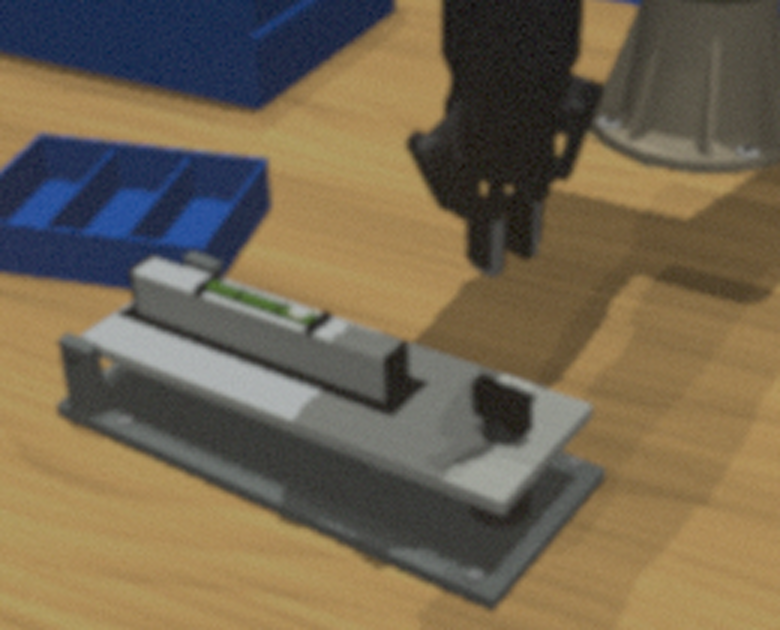

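The knob bar is now at ~75°, turned as wanted, and the level is undisturbed. Back to pressing.

```bash

python3 -m inch '[[0,0,0,0,0,-7.2,0],[0,0,0,0.6,0,-7.2,0],[-3,0,0,0,0,0,0],[-4,0,0,0,0,0,0],[-3.6,0,0,0,0,0,0]]'
python3 -m inch '[[0,0,0,0,0,0,0],[0,0,0,0,0,0,0]]'
python3 -c "
from h import *
go([.6243,-.0406,.092],83.3)"
```

```text
clock: 22.35
tcp_pos: [0.6246, -0.0408, 0.1744]
orientation: [-0.004, 0.746, 0.666, -0.003]
wrist_force: [-0.1, -0.1, 0.4]
finger_gap: -0.0
clock: 22.55
tcp_pos: [0.6246, -0.0408, 0.1746]
orientation: [-0.005, 0.747, 0.665, -0.003]
wrist_force: [0.9, 0.6, 0.0]
finger_gap: 0.0002
t 22.55 tcp [ 0.6246 -0.0408  0.1746] F [0.9 0.6 0. ] gap 0.0002 q [-0.19  0.43  0.14  1.28  0.    1.49]
shift cm [0.01 0.06 8.26] yaw now 83.3 z [-0.0109  0.0025 -0.9999]
turn deg [-0.64 -0.07  0.  ]
```

```bash

python3 -m inch '[[0,0,0,-0.64,0,0,0],[0,0,2.5,0,0,0,0],[0,0,2.5,0,0,0,0],[0,0,2,0,0,0,0],[0,0,1.0,0,0,0,0]]'
python3 -m inch '[[0,0,0,0,0,0,0],[0,0,0,0,0,0,0]]'
python3 -c "
from h import *
go([.6243,-.0406,.083],83.3)"
```

```text
clock: 23.05
tcp_pos: [0.6236, -0.0383, 0.0931]
orientation: [-0.001, 0.746, 0.666, -0.0]
wrist_force: [0.1, 0.9, 0.5]
finger_gap: -0.0003
clock: 23.25
tcp_pos: [0.6254, -0.0395, 0.096]
orientation: [0.0, 0.747, 0.665, 0.001]
wrist_force: [0.1, -0.3, -0.5]
finger_gap: -0.0001
t 23.25 tcp [ 0.6254 -0.0395  0.096 ] F [ 0.1 -0.3 -0.5] gap -0.0001 q [-0.19  0.46 -0.02  1.09  0.    1.49]
shift cm [-0.12 -0.1   1.3 ] yaw now 83.39 z [ 1.7e-03  4.0e-04 -1.0e+00]
turn deg [ 0.1  -0.03  0.09]
```

```bash

python3 -m inch '[[-0.12,-0.1,0.3,0,0,0,0],[0,0,0.4,0,0,0,0],[0,0,0.3,0,0,0,0],[0,0,0.2,0,0,0,0],[0,0,0,0,0,0,0]]'
python3 -m inch '[[0,0,0.2,0,0,0,0],[0,0,0,0,0,0,0],[0,0,0,0,0,0,0]]'
python3 -m inch '[[0,0,0.1,0,0,0,0],[0,0,0,0,0,0,0],[0,0,0,0,0,0,0]]'

```

```text
clock: 23.75
tcp_pos: [0.6236, -0.0412, 0.0829]
orientation: [-0.0, 0.747, 0.665, 0.0]
wrist_force: [-1.4, 0.2, 0.2]
finger_gap: 0.0001
clock: 24.05
tcp_pos: [0.6239, -0.0412, 0.0814]
orientation: [0.0, 0.747, 0.665, 0.001]
wrist_force: [0.3, 0.3, 1.7]
finger_gap: 0.0003
clock: 24.35
tcp_pos: [0.624, -0.0412, 0.0812]
orientation: [0.0, 0.747, 0.665, 0.001]
wrist_force: [-2.1, 0.6, 5.6]
finger_gap: -0.0
```

```bash

for i in 1; do python3 -m inch '[[0,0,0.1,0,0,0,0],[0,0,0,0,0,0,0],[0,0,0,0,0,0,0]]'; done
for i in 1 2 3 4 5 6 7; do python3 -m inch '[[0,0,0,0,0,0,0],[0,0,0,0,0,0,0],[0,0,0,0,0,0,0],[0,0,0,0,0,0,0],[0,0,0,0,0,0,0]]' | grep -E "force"; done
python3 - <<'E'
from h import *
p=vision.read_camera("scene"); save(p,"s16.png",(225,205,285,250),12); save(p,"s16b.png",(170,130,430,340),3)
s,w,o=bubble(p,.109); cv2.imwrite("pics/b16.png",cv2.resize(o[::-1,:,::-1],None,fx=5,fy=5,interpolation=cv2.INTER_CUBIC))
print(slope(p),get_state()["clock"],get_state()["tcp_pos"])
E
```

```text
clock: 24.65
tcp_pos: [0.6241, -0.0411, 0.0811]
orientation: [0.001, 0.747, 0.665, 0.001]
wrist_force: [-3.3, 1.8, 10.5]
finger_gap: 0.0001
wrist_force: [-2.3, 1.8, 10.4]
wrist_force: [-3.4, 0.7, 10.3]
wrist_force: [-3.8, 0.5, 10.4]
wrist_force: [-3.6, 0.6, 10.7]
wrist_force: [-3.5, 1.6, 10.3]
wrist_force: [-3.2, 1.4, 10.1]
wrist_force: [-2.7, 1.9, 10.0]
[-0.0005594   0.06642348] 28.2 [ 0.62407141 -0.04113785  0.08107727]
```

View pics/s16.png

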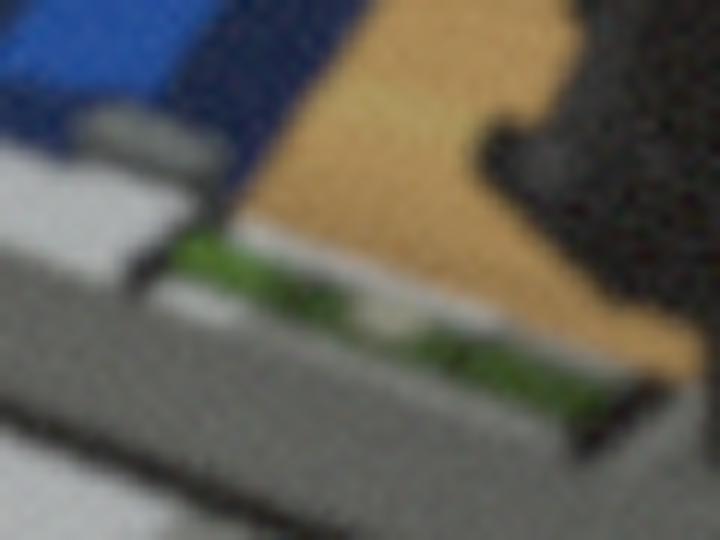

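View pics/s16b.png

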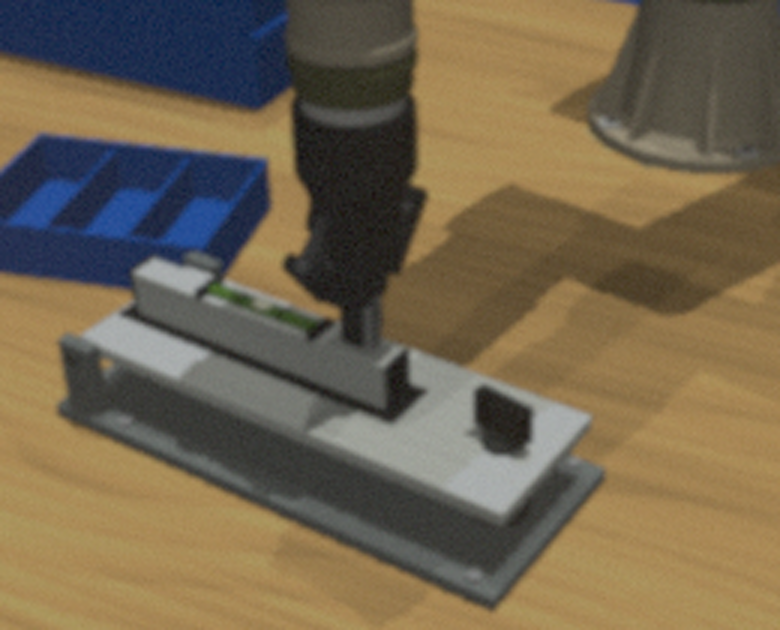

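View pics/b16.png

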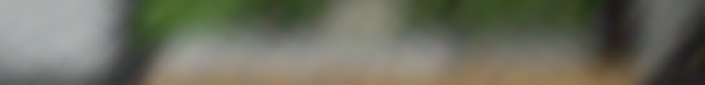

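The bubble sits at crop x ≈ 388 between the lines at ≈ 300 and ≈ 460, so within about +2 mm of the middle. The shelf slope reads -0.0006 and the push is steady at 10 N. Handing in.

```bash
python3 -c "
from h import *
print(workorder.hand_in()); s=get_state(); print(s['clock'],s['wrist_force'],s['tcp_pos'])"
```

```text
the job is handed in; nothing more can be done
None
the job is handed in; nothing more can be done
```

I handed the job in at about 28 s with the level pressed down and the bubble between the lines; no verdict was reported.

**What I did:** I laid the large silver level centred on the rubber strip and let go. I then pressed its +y end until the foot stood on its pad, where the bubble read about -15.5 mm. I released, turned the grip bar 48° clockwise and pressed again, and I was still pressing when I handed in.

**Last checks:**
- **Bubble:** about 1–2 mm from mid-vial after 3.5 s of settling, against a limit of 7 mm.
- **Shelf:** slope about -0.0006 rad by depth, against a limit of 0.009 rad.
- **Push:** steady at about 10 N. I work that out as about 4 N or more on the foot; that figure was not measured directly.
- **Level:** about 2 mm from the strip centre and under 1° off its direction, measured just before the final press.
- **Bystanders:** the arm never went near them, but I did not measure their positions again at the end.

**What disagreed:** the fingertips were about 22 mm above the reported TCP with the jaws shut, so I went by force and pictures instead of nominal height. The finger gap also read about 1.7 mm too small on both objects I gripped.

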